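Tug-test the posts of a glass-drying stand

TASK

One of the two posts of the glass-drying stand is no longer held by its socket, though both look fully home: pull each post straight up with a steady 12 N or so (never more than 20 N), keeping the pull on the one that holds for about a second. Leave the post that holds fully home in its socket, and stand the one that comes out upright in the empty hole between the sockets, pushed down until its shoulder rests on the wood. Do not disturb the glass, the mugs or the tub round about.

Things in the scene. Friction and masses are not known exactly. Their poses are not given: they have to be found in the camera images.
- stand_center (a point): Glass-drying stand: a solid wooden bar 100 x 290 x 40 mm, fixed to the worktop; its long side runs along its own y axis. This point is the centre of its top face (40 mm above the worktop), z up. Sockets lie on its centre line at y = +95 and -95 mm, a post in each; an empty hole at the centre. One socket holds its post; the other only rubs on it with less than 6 N and lets it out.
- park_hole (a point): Mouth of the empty plain hole in the middle of the stand's top face: 18.5 mm across, 40 mm deep, slightly chamfered, no catch. z up.
- post_1_grip (a point): One of two identical upright posts, 0.06 to 0.11 kg; which socket it is in varies. This point: axis of its round wooden shaft (16 mm across), 60 mm above the underside of its shoulder, z to its top. The shaft runs from 54 mm below to 30 mm above this point; then a knob 22 mm across, 10 mm tall. Below the shaft a shoulder 26 mm across, 6 mm thick, rests on the stand when home.
- post_2_grip (a point): The other post, identical in every way that can be seen; the same point on its shaft.
- post_1_shoulder (a point): Post 1: centre of the underside of its shoulder, level with the stand's top when the post is home; z to the post's top. Below it, hidden in the socket, is a steel shank 30 mm long with a foot 14 mm across that tapers to 9 mm over its last 4 mm. Either post may be the one that is held.
- post_2_shoulder (a point): Post 2: the same point on its shoulder; its shank is the same too.
- catch (a joint): How far the catch hidden inside the good socket has been lifted by the pull on its post, in m: 0 at rest, 0.003 at a pull of 12 N, 0.005 at 20 N (4 N per mm). The post in that socket first rises about 1 mm freely before it meets the catch.
- glass: Drinking glass, upside down, 86 mm across, 152 mm tall; origin at the centre of its underside. Leave it alone.
- mug: Cream mug with thin lines round it and a handle, 83 mm across, 94 mm tall; origin at the centre of its underside. Leave it alone.
- tub: Plain white lidded plastic tub, 68 x 136 mm, 120 mm tall; origin at the centre of its underside. Leave it alone.
- mug_banded: Cream mug with a broad band and a handle, 86 mm across, 101 mm tall; origin at the centre of its underside. Leave it alone.

How it is judged:
By the outcome, as a careful person would: the job done as asked, in the order asked, and still so for the second after the job is handed in, with the robot touching nothing.
It also fails if it takes over 66 s, if anything falls off the work surface, if the arm or the gripper's body presses on something with over 40 N, if the wrist force passes 120 N, or if a joint passes its speed limit or range.

ROBOT

A 6-joint arm with a two-finger parallel gripper is mounted at the origin on a cart in front of the work surface, level with it; the furniture and walls round the work are solid. World frame = base frame: x ahead of the robot, y to its left, z up, the work surface at z = 0. Lengths are in mm, angles in rad, forces in N, time in s.
With the tool pointing down it reaches from about 300 to 875 mm from the base axis. Payload 4.2 kg.
Tool frame: the origin (TCP) lies at the very end of the fingers, on their centre line; the grasp point (between the pads) lies 19 mm behind it; z points along the fingers, y is the line along which they close (so a half turn about z gives the same grasp; the last joint's range is limited). The gripper opens to 85 mm and grips with 20 to 120 N. Pads are 22 mm wide; open, the fingers measure 114 mm over their backs; the gripper's body (76 mm by 85 mm) begins 54 mm behind the grasp point. The pads swing forward as they close: fully open they stand 13 mm farther back than shut.
Start: joints at [-1.366, 0.32, 1.565, -0, 1.257, -0.02], TCP at [128.176, -560.546, 231.338] pointing down, gripper open.
Joint ranges: [-3.11, 3.11], [-0.84, 2.01], [0.21, 2.61], [-1.34, 4.49], [0.05, 2.63], [-2.56, 2.56]. Speed limits (rad/s): [2.57, 2.57, 3.14, 3.14, 3.14, 3.14].

INTERFACE

Orientations are given as a unit quaternion [w, x, y, z].
In Python, from bench import manip, eyes, ticket gives the robot as it stands.
- The arm moves only by the tool play_rows, never from a script. Its argument "motion" is a list of rows, each a list of 7 numbers: the shift along the world's x, y, z normalised to -1 to 1, where 1 is 0.2 m, then the turn, a rotation vector about the world's x, y, z normalised to -1 to 1, where 1 is 45 degrees, then the opening, from -1 (shut) to 1 (fully open), so that 0 is half open. A call has 1 to 12 rows; each row is the pose to reach, as a shift and turn from the pose commanded when the call began; what a row does not reach only later rows make up. A row lasts 1/8 s, in which the tool goes at most 62.5 mm and 10.7 degrees, less where a joint would pass 70% of its speed; a pose out of reach is approached as far as the arm can. A call with a number of a shift or a turn outside -1 to 1 is refused whole. A call with a gripper value outside its range is refused whole. The fingers move at their own pace and stop on an object; "grip_force" is the grip in N (left out, the last holds). Time passes only in rows, so rows that repeat a pose let the fingers close. It gives the time, the measured TCP pose, the force, the opening and the grip force at its end, in the units of the state.
- manip.sense(): the state, without advancing time (a new reading comes with each control period).
- eyes.read_camera(name): name is "side" or "top"; returns a dict with "color" (420x560x3 uint8, red, green, blue), "fovy" (degrees; the focal length in pixels is half the picture's height over the tangent of half this angle, whatever the lens; pixels are square), "cx", "cy" (the principal point, pixels), "origin" and "attitude" of the camera in the world. Camera axes: x right, y up, looking along -z (the intrinsics and any distortion apply to the point x, -y, -z); pixel columns grow to the right and rows downward; lengths in mm; the calibration is good to about 2 mm. A picture is of the moment at which its call begins. There is no depth.
- ticket.hand_in(): hands the job in; it is judged then, once.
The state is a dict: "t": time; "qpos": joint angles; "qvel": joint speeds; "tau": joint torques, N m; "ee_pos": TCP position; "orientation": TCP orientation; "contact_force": force on the tool from outside, world axes, zero at the start; "torque": the same for the moment, N m; "grip_width": finger opening in mm; "grip_force": force on a finger pad.
Only numpy, scipy, OpenCV 4.12 (cv2) and the standard library are available. Lean on these libraries where they do the work, as an engineer would, in place of code of your own. Each camera call takes 0.05 s, during which the arm holds its last target. There are 200 camera calls.

## Working session

There is one attempt and no reset: what is moved stays moved. The work goes in short steps, Python scripts to look and compute and a tool call to move; the robot and the scene stay as the last step left them, time stands still between calls to the robot, and variables do not carry over. Pictures are saved under pics/ and viewed, at most 10 in all, crops included, and the job is handed in when it is done.

Besides the shell and the picture viewer there is one more tool, called after "Call:" as name(argument=value, ...) on one line, values as JSON. play_rows: Moves the arm, as the interface text tells. Scaled input: -1 to 1 covers 0.2 m each way for a shift and 45 degrees each way for a turn. Its arguments: {"type":"object","properties":{"motion":{"type":"array"},"grip_force":{"type":"number"}},"required":["motion"]}

```bash
ls; mkdir -p pics; python3 - <<'E'
from bench import manip, eyes, ticket
import cv2
print(manip.sense())
for n in("side","top"):
    d=eyes.read_camera(n); cv2.imwrite(f"pics/{n}0.png",d["color"][:,:,::-1])
    print({k:v for k,v in d.items() if k!="color"})
E
```

```text
pics
{'t': 0.0, 'qpos': array([-1.36597870e+00,  3.20333735e-01,  1.56570003e+00,  6.69131134e-06,
        1.25744231e+00, -1.99934990e-02]), 'qvel': array([-1.42705569e-03,  8.18129026e-05, -7.94370786e-04, -6.68875009e-04,
       -3.33681220e-04, -9.71636216e-04]), 'tau': array([ 5.50022614e-04, -4.15523386e+01, -2.34162122e+01, -3.52132429e-05,
        8.23548529e-03, -2.47364608e-05]), 'ee_pos': array([ 128.08534034, -560.04164391,  230.45010484]), 'orientation': array([-9.37987012e-04,  9.93688819e-01,  1.12167927e-01, -8.37335124e-05]), 'contact_force': array([-0.16413943, -0.42608621, -0.11010121]), 'torque': array([-0.01877085,  0.0240516 , -0.05246645]), 'grip_force': 0.0, 'grip_width': 85.55590831080633}
{'fovy': 52.696536095273906, 'cx': 279.02765899434644, 'cy': 203.18287619116518, 'origin': array([  183.57130586, -1011.8621618 ,   691.7448241 ]), 'attitude': array([ 0.84826856,  0.49226799, -0.0973676 , -0.16921059])}
{'fovy': 55.22181025198961, 'cx': 276.2409344917444, 'cy': 202.79111061142197, 'origin': array([ 515.91955677,    7.22785   , 1064.47239117]), 'attitude': array([-0.7043972 , -0.0307788 ,  0.03442426,  0.70830236])}
```

View pics/side0.png

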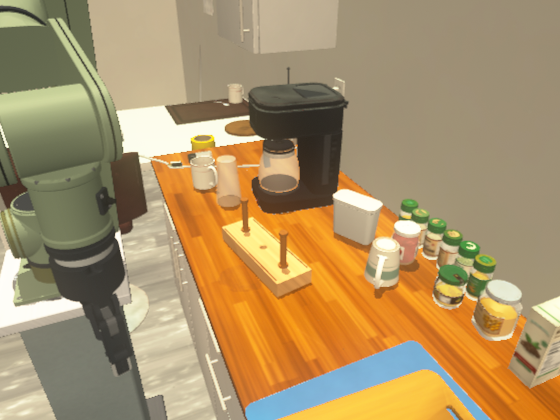

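View pics/top0.png

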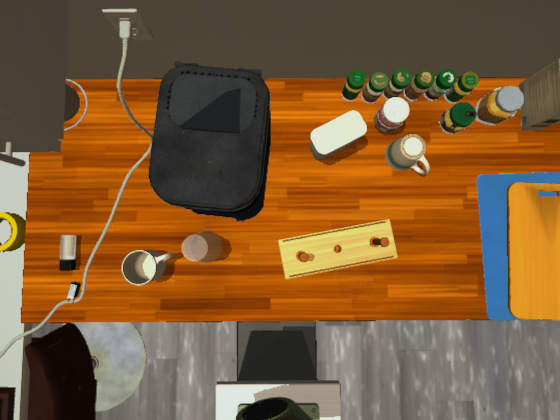

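The side view shows the stand, with post knobs at about (245,202) and (283,236). In the top view the bar spans about (280–397, 220–278), with posts at about (303,257) and (379,241) and the hole at about (338,249).

```bash
cat > h.py <<'E'
import numpy as np, cv2
from scipy.spatial.transform import Rotation as R
from bench import manip, eyes, ticket
def look(n):
    d=eyes.read_camera(n); d["R"]=R.from_quat(np.roll(d["attitude"],-1)).as_matrix(); d["f"]=210/np.tan(np.radians(d["fovy"]/2)); return d
def ray(d,u,v): return d["R"]@np.array([(u-d["cx"])/d["f"],-(v-d["cy"])/d["f"],-1])
def onz(d,u,v,z):
    r=ray(d,u,v); return d["origin"]+r*(z-d["origin"][2])/r[2]
def proj(d,p):
    c=d["R"].T@(np.array(p)-d["origin"]); return np.array([d["cx"]-d["f"]*c[0]/c[2], d["cy"]+d["f"]*c[1]/c[2]])
E
python3 - <<'E'
from h import *
t=look("top"); s=look("side")
for nm,d,(x0,y0,x1,y1) in(("top",t,(265,205,410,295)),("side",s,(205,185,325,300))):
    im=d["color"][y0:y1,x0:x1]; hsv=cv2.cvtColor(im,cv2.COLOR_RGB2HSV)
    print(nm,[hsv[y-y0,x-x0].tolist() for x,y in ([(320,245),(360,240),(303,257),(379,241),(338,249),(300,215)] if nm=="top" else [(265,250),(245,215),(283,250),(230,270)])])
    cv2.imwrite(f"pics/{nm}c.png",cv2.resize(im[:,:,::-1],None,fx=5,fy=5,interpolation=cv2.INTER_CUBIC)[:600,:800])
E
```

```text
top [[23, 143, 228], [22, 144, 228], [14, 214, 174], [13, 201, 61], [14, 227, 174], [16, 245, 208]]
side [[26, 114, 255], [14, 185, 163], [14, 190, 168], [15, 211, 222]]
```

View pics/topc.png

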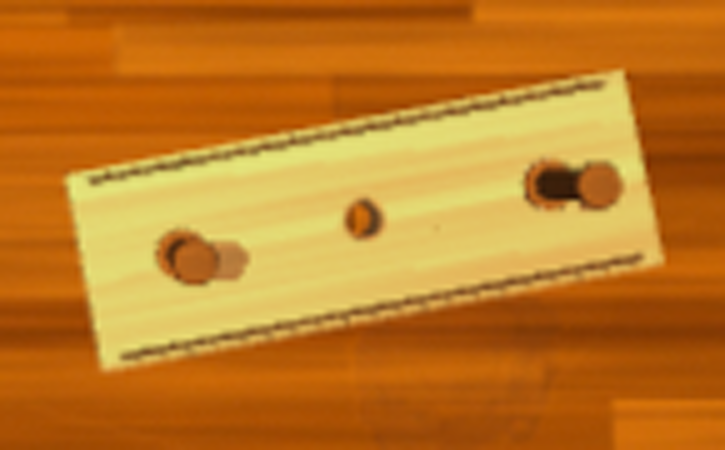

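View pics/sidec.png

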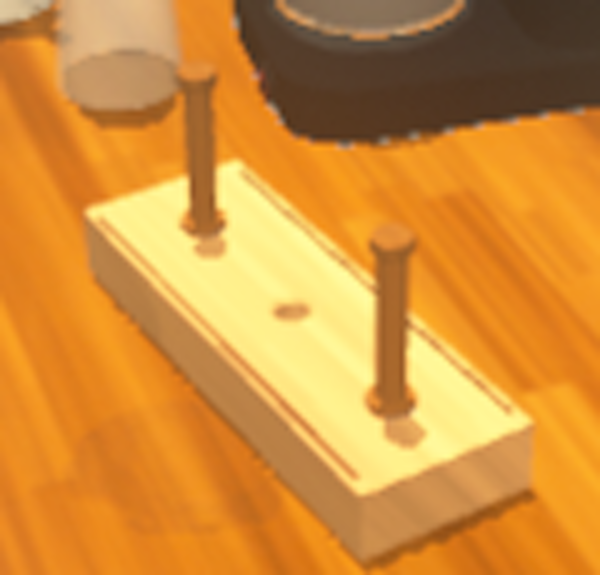

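The crops show both posts seated. In the top crop the knobs are at (195,259) and (599,185) and the hole is at (364,219). In the side crop the knob tops are at (198,72) and (391,236), and the hole is at (291,312).

```bash
python3 - <<'E'
from h import *
t=look("top"); s=look("side")
im=t["color"]; hsv=cv2.cvtColor(im,cv2.COLOR_RGB2HSV)
m=cv2.inRange(hsv,(17,60,120),(40,190,255)); m[:205]=0;m[295:]=0;m[:,:265]=0;m[:,410:]=0
m=cv2.morphologyEx(m,cv2.MORPH_CLOSE,np.ones((7,7)))
c=max(cv2.findContours(m,0,2)[0],key=cv2.contourArea)
w=np.array([onz(t,*p[0],40)[:2] for p in c],np.float32)
(cx,cy),sz,a=cv2.minAreaRect(w); print("rect",cx,cy,sz,a)
for nm,(u,v),z in(("knobA",(195,259),140),("hole",(364,219),40),("knobB",(599,185),140)):
    print(nm,onz(t,265+u/5-.4,205+v/5-.4,z).round(1))
def tri(a,b):
    r1,r2=ray(t,*a),ray(s,*b); A=np.stack([r1,-r2],1); k=np.linalg.lstsq(A,s["origin"]-t["origin"],rcond=None)[0]
    p,q=t["origin"]+k[0]*r1,s["origin"]+k[1]*r2; return ((p+q)/2).round(1),np.linalg.norm(p-q).round(1)
T=lambda u,v:(265+u/5-.4,205+v/5-.4); S=lambda u,v:(205+u/5-.4,185+v/5-.4)
print(tri(T(195,259),S(198,72)),tri(T(364,219),S(291,312)),tri(T(599,185),S(391,236)))
print("side z-plane",onz(s,*S(198,72),140),onz(s,*S(291,312),40),onz(s,*S(391,236),140))
# surroundings
for nm,p,z in(("glass",(202,247),152),("mug",(140,267),94),("mughandle",(168,257),50),("tub",(338,131),120),("mugb",(408,150),101)): print(nm,onz(t,*p,z).round())
E
```

```text
rect 493.6385498046875 -152.7102508544922 (100.81358337402344, 291.2896728515625) 10.357355117797852
knobA [478.1 -59.6 140. ]
hole [ 493.6 -152.9   40. ]
knobB [ 510.7 -245.5  140. ]
(array([477.3, -59.5, 137.5]), np.float64(1.5)) (array([ 493. , -153.1,   37.6]), np.float64(1.2)) (array([ 510.3, -245.9,  138.1]), np.float64(0.8))
side z-plane [475.21081935 -63.62809041 140.        ] [ 491.25638853 -156.07078914   40.        ] [ 508.75582309 -248.47187592  140.        ]
glass [501. 170. 152.]
mug [453. 328.  94.]
mughandle [475. 273.  50.]
tub [ 776. -147.  120.]
mugb [ 733. -321.  101.]
```

Call:
play_rows(motion=[[0.24,0.2,-0.04,0,0,0,1],[0.48,0.4,-0.08,0,0,-0.03,1],[0.72,0.6,-0.12,0,0,-0.061,1],[0.95,0.8,-0.15,0,0,-0.061,1],[0.95,0.8,-0.15,0,0,-0.061,1]], grip_force=60)

```text
t: 0.92
ee_pos: [320.5, -397.7, 200.9]
orientation: [-0.001, 0.996, 0.091, 0.0]
contact_force: [-0.9, -0.3, -0.2]
grip_width: 85.5
grip_force: 0.0
```

Call:
play_rows(motion=[[0.24,0.19,0,0,0,0,1],[0.48,0.38,0,0,0,0,1],[0.72,0.57,0,0,0,0,1],[0.88,0.71,0,0,0,0,1],[0.96,0.771,0,0,0,0,1],[0.96,0.771,0,0,0,0,1],[0.96,0.771,0,0,0,0,1]])

```text
t: 1.8
ee_pos: [509.0, -247.6, 201.3]
orientation: [0.0, 0.996, 0.088, -0.0]
contact_force: [-0.5, -0.0, -0.8]
grip_width: 85.4
grip_force: 0.0
```

Call:
play_rows(motion=[[0,0,-0.15,0,0,0,1],[0,0,-0.3,0,0,0,1],[0,0,-0.45,0,0,0,1],[0,0,-0.55,0,0,0,1],[0,0,-0.6,0,0,0,1],[0,0,-0.6,0,0,0,1],[0,0,-0.6,0,0,0,1],[0,0,-0.6,0,0,0,1]])

```text
t: 2.8
ee_pos: [510.6, -246.7, 82.3]
orientation: [0.001, 0.996, 0.088, 0.001]
contact_force: [-0.2, -0.7, -0.1]
grip_width: 85.2
grip_force: 0.0
```

```bash
python3 - <<'E'
from h import *
st=manip.sense(); print(st["ee_pos"],st["orientation"],st["contact_force"])
a=look("side")["color"][150:310,190:350,::-1]; b=look("top")["color"][180:340,300:460,::-1]
cv2.imwrite("pics/g1.png",np.hstack([cv2.resize(x,(400,400)) for x in(a,b)]))
E
```

```text
[ 510.64636809 -246.68822407   82.27913567] [5.59755026e-04 9.96093346e-01 8.83012247e-02 7.91708410e-04] [-0.16794568 -0.72018347 -0.07789752]
```

View pics/g1.png

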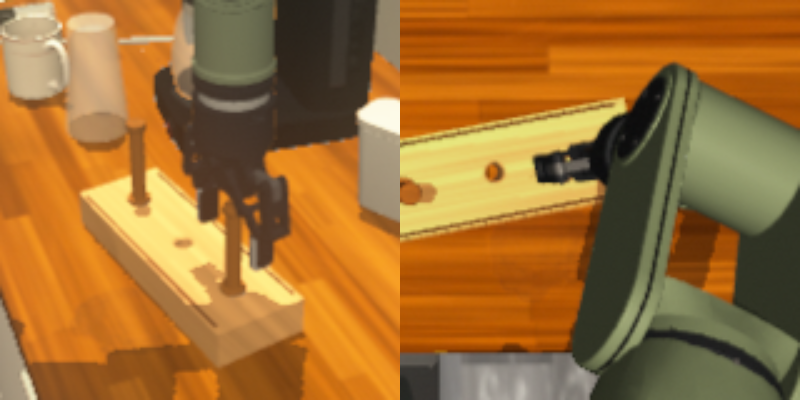

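The side crop shows the open fingers on either side of the near post (post at about (232,245) in the crop), well clear of everything else. I'll close gently.

Call:
play_rows(motion=[[0,0,0,0,0,0,-0.2],[0,0,0,0,0,0,-0.4],[0,0,0,0,0,0,-1],[0,0,0,0,0,0,-1],[0,0,0,0,0,0,-1],[0,0,0,0,0,0,-1],[0,0,0,0,0,0,-1]], grip_force=30)

```text
t: 3.78
ee_pos: [510.2, -246.3, 81.3]
orientation: [0.0, 0.996, 0.088, 0.0]
contact_force: [-0.5, -0.3, 0.7]
grip_width: 15.2
grip_force: 29.2
```

Call:
play_rows(motion=[[0,0,0,0,0,0,-1],[0,0,0,0,0,0,-1],[0,0,0.003,0,0,0,-1],[0,0,0.006,0,0,0,-1],[0,0,0.01,0,0,0,-1],[0,0,0.01,0,0,0,-1],[0,0,0.01,0,0,0,-1]], grip_force=60)

```text
t: 4.65
ee_pos: [510.0, -246.3, 83.0]
orientation: [-0.0, 0.996, 0.088, -0.0]
contact_force: [0.4, 0.7, -3.3]
grip_width: 14.9
grip_force: 58.4
```

Call:
play_rows(motion=[[0,0,0.003,0,0,0,-1],[0,0,0.005,0,0,0,-1],[0,0,0.005,0,0,0,-1],[0,0,0.005,0,0,0,-1]])

```text
t: 5.15
ee_pos: [510.0, -246.3, 84.0]
orientation: [-0.0, 0.996, 0.088, -0.0]
contact_force: [0.7, 0.3, -7.0]
grip_width: 14.5
grip_force: 58.5
```

Call:
play_rows(motion=[[0,0,0.003,0,0,0,-1],[0,0,0.005,0,0,0,-1],[0,0,0.005,0,0,0,-1],[0,0,0.005,0,0,0,-1]])

```text
t: 5.65
ee_pos: [509.9, -246.2, 85.0]
orientation: [-0.0, 0.996, 0.088, -0.0]
contact_force: [0.8, -0.1, -11.0]
grip_width: 14.6
grip_force: 58.5
```

This post shows 4 N per mm, so it is on the catch. I'll hold it at about 12.5 N for just over a second.

Call:
play_rows(motion=[[0,0,0.002,0,0,0,-1],[0,0,0.002,0,0,0,-1],[0,0,0.002,0,0,0,-1],[0,0,0.002,0,0,0,-1],[0,0,0.002,0,0,0,-1],[0,0,0.002,0,0,0,-1],[0,0,0.002,0,0,0,-1],[0,0,0.002,0,0,0,-1],[0,0,0.002,0,0,0,-1],[0,0,0.002,0,0,0,-1],[0,0,0.002,0,0,0,-1]])

```text
t: 7.02
ee_pos: [510.0, -246.3, 85.7]
orientation: [-0.0, 0.996, 0.088, -0.0]
contact_force: [-0.1, -0.0, -12.4]
grip_width: 14.4
grip_force: 58.6
```

Call:
play_rows(motion=[[0,0,-0.004,0,0,0,-1],[0,0,-0.008,0,0,0,-1],[0,0,-0.012,0,0,0,-1],[0,0,-0.016,0,0,0,-1],[0,0,-0.02,0,0,0,-1],[0,0,-0.023,0,0,0,-1],[0,0,-0.023,0,0,0,-1],[0,0,-0.023,0,0,0,-1]])

```text
t: 8.02
ee_pos: [510.9, -246.8, 81.7]
orientation: [0.001, 0.996, 0.088, 0.001]
contact_force: [-1.1, -0.1, -0.1]
grip_width: 14.7
grip_force: 59.4
```

Call:
play_rows(motion=[[0,0,-0.002,0,0,0,-1],[0,0,-0.004,0,0,0,-1],[0,0,-0.004,0,0,0,-1],[0,0,-0.004,0,0,0,-1]])

```text
t: 8.52
ee_pos: [511.0, -246.7, 81.4]
orientation: [0.001, 0.996, 0.088, 0.001]
contact_force: [-0.1, -0.7, 6.3]
grip_width: 14.6
grip_force: 60.2
```

Call:
play_rows(motion=[[0,0,0.002,0,0,0,-0.6],[0,0,0.004,0,0,0,0],[0,0,0.004,0,0,0,0.6],[0,0,0.004,0,0,0,1],[0,0,0.004,0,0,0,1],[0,0,0.1,0,0,0,1],[0,0,0.25,0,0,0,1],[0,0,0.4,0,0,0,1],[0,0,0.55,0,0,0,1],[0,0,0.6,0,0,0,1],[0,0,0.6,0,0,0,1]])

```text
t: 9.9
ee_pos: [510.2, -246.3, 200.3]
orientation: [0.0, 0.996, 0.088, 0.0]
contact_force: [-0.2, 0.6, -0.1]
grip_width: 85.4
grip_force: 0.0
```

Call:
play_rows(motion=[[-0.042,0.23,0,0,0,0,1],[-0.084,0.47,0,0,0,0,1],[-0.125,0.7,0,0,0,0,1],[-0.155,0.87,0,0,0,0,1],[-0.167,0.935,0,0,0,0,1],[-0.167,0.935,0,0,0,0,1],[-0.167,0.935,0,0,0,0,1]])

```text
t: 10.78
ee_pos: [477.0, -60.3, 200.0]
orientation: [0.0, 0.996, 0.088, -0.0]
contact_force: [0.2, 1.0, 0.7]
grip_width: 85.6
grip_force: 0.0
```

Call:
play_rows(motion=[[0,0,-0.15,0,0,0,1],[0,0,-0.3,0,0,0,1],[0,0,-0.45,0,0,0,1],[0,0,-0.55,0,0,0,1],[0,0,-0.595,0,0,0,1],[0,0,-0.595,0,0,0,1],[0,0,-0.595,0,0,0,0],[0,0,-0.595,0,0,0,-0.4],[0,0,-0.595,0,0,0,-1],[0,0,-0.595,0,0,0,-1],[0,0,-0.595,0,0,0,-1],[0,0,-0.595,0,0,0,-1]], grip_force=30)

```text
t: 12.28
ee_pos: [477.0, -59.5, 81.7]
orientation: [0.0, 0.996, 0.088, 0.0]
contact_force: [-1.1, -0.9, 4.2]
grip_width: 14.8
grip_force: 29.3
```

Call:
play_rows(motion=[[0,0,0,0,0,0,-1],[0,0,0,0,0,0,-1],[0,0,0.004,0,0,0,-1],[0,0,0.008,0,0,0,-1],[0,0,0.012,0,0,0,-1],[0,0,0.016,0,0,0,-1],[0,0,0.016,0,0,0,-1],[0,0,0.016,0,0,0,-1]], grip_force=60)

```text
t: 13.28
ee_pos: [476.5, -59.1, 84.4]
orientation: [-0.0, 0.996, 0.088, -0.0]
contact_force: [0.2, 0.3, -4.3]
grip_width: 14.6
grip_force: 58.4
```

Call:
play_rows(motion=[[0,0,0.003,0,0,0,-1],[0,0,0.006,0,0,0,-1],[0,0,0.008,0,0,0,-1],[0,0,0.008,0,0,0,-1]])

```text
t: 13.78
ee_pos: [476.8, -59.3, 86.3]
orientation: [-0.0, 0.996, 0.088, 0.0]
contact_force: [-0.0, 0.4, -3.6]
grip_width: 14.4
grip_force: 58.5
```

The force stays at about 4 N as this post rises, so it is the loose one. I'll draw it out.

Call:
play_rows(motion=[[0,0,0.02,0,0,0,-1],[0,0,0.045,0,0,0,-1],[0,0,0.07,0,0,0,-1],[0,0,0.1,0,0,0,-1],[0,0,0.14,0,0,0,-1],[0,0,0.18,0,0,0,-1],[0,0,0.22,0,0,0,-1],[0,0,0.25,0,0,0,-1],[0,0,0.25,0,0,0,-1],[0,0,0.25,0,0,0,-1]])

```text
t: 15.02
ee_pos: [476.6, -59.3, 136.0]
orientation: [-0.0, 0.996, 0.088, -0.0]
contact_force: [0.2, -0.7, -0.6]
grip_width: 14.8
grip_force: 58.7
```

```bash
python3 - <<'E'
from h import *
st=manip.sense(); print(st["ee_pos"],st["contact_force"])
a=look("side")["color"][130:290,170:330,::-1]; b=look("top")["color"][180:340,250:410,::-1]
cv2.imwrite("pics/g2.png",np.hstack([cv2.resize(x,(400,400),interpolation=cv2.INTER_CUBIC) for x in(a,b)]))
E
```

```text
[476.56952825 -59.31752988 135.96029027] [ 0.19400599 -0.67714406 -0.59712632]
```

View pics/g2.png

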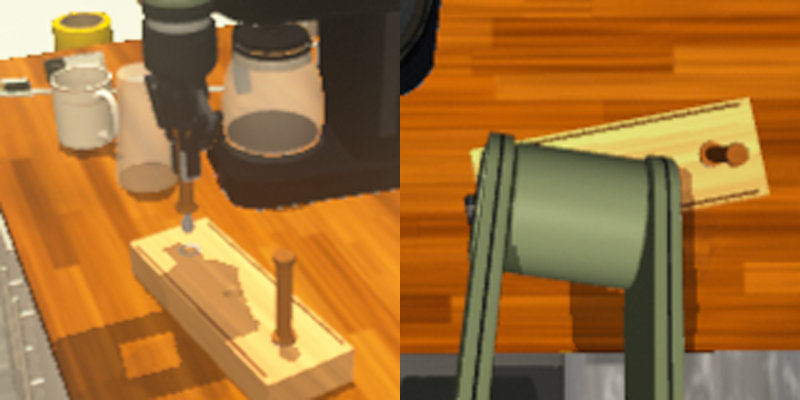

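The loose post hangs upright with its steel shank clear above the socket (crop (187,222)), and the other post stands home. Next I move it over the centre hole.

Call:
play_rows(motion=[[0.02,-0.1,0,0,0,0,-1],[0.04,-0.22,0,0,0,0,-1],[0.06,-0.34,0,0,0,0,-1],[0.075,-0.42,0,0,0,0,-1],[0.084,-0.467,0,0,0,0,-1],[0.084,-0.467,0,0,0,0,-1],[0.084,-0.467,0,0,0,0,-1],[0.084,-0.467,0,0,0,0,-1],[0.084,-0.467,-0.05,0,0,0,-1],[0.084,-0.467,-0.09,0,0,0,-1],[0.084,-0.467,-0.09,0,0,0,-1],[0.084,-0.467,-0.09,0,0,0,-1]])

```text
t: 16.62
ee_pos: [493.6, -152.8, 118.0]
orientation: [0.0, 0.996, 0.088, -0.0]
contact_force: [0.3, 0.8, -1.6]
grip_width: 14.6
grip_force: 58.7
```

```bash
python3 - <<'E'
from h import *
st=manip.sense(); print(st["ee_pos"],st["contact_force"],st["torque"])
a=look("side")["color"][180:300,200:320,::-1]
cv2.imwrite("pics/g3.png",cv2.resize(a,(600,600),interpolation=cv2.INTER_CUBIC))
E
```

```text
[ 493.64029586 -152.76824777  118.03010219] [ 0.28977162  0.83928516 -1.64445012] [ 0.01240264 -0.05610526  0.02083876]
```

View pics/g3.png

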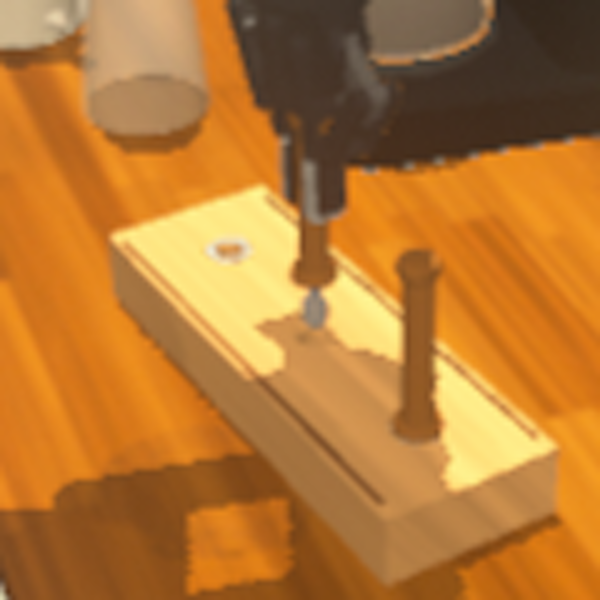

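The foot at crop (316,325) is directly over the hole at (316,337), about 6 mm above it. Now I lower it gently.

Call:
play_rows(motion=[[0,0,-0.015,0,0,0,-1],[0,0,-0.03,0,0,0,-1],[0,0,-0.045,0,0,0,-1],[0,0,-0.06,0,0,0,-1],[0,0,-0.075,0,0,0,-1],[0,0,-0.075,0,0,0,-1]])

```text
t: 17.42
ee_pos: [493.4, -152.7, 102.8]
orientation: [-0.0, 0.996, 0.088, -0.0]
contact_force: [0.5, 0.7, -0.7]
grip_width: 14.6
grip_force: 58.7
```

In the hole with no contact force. Continue.

Call:
play_rows(motion=[[0,0,-0.02,0,0,0,-1],[0,0,-0.04,0,0,0,-1],[0,0,-0.06,0,0,0,-1],[0,0,-0.075,0,0,0,-1],[0,0,-0.085,0,0,0,-1],[0,0,-0.095,0,0,0,-1],[0,0,-0.095,0,0,0,-1]])

```text
t: 18.3
ee_pos: [493.5, -152.7, 84.0]
orientation: [-0.0, 0.996, 0.088, -0.0]
contact_force: [-0.2, -0.2, -0.5]
grip_width: 14.8
grip_force: 58.7
```

Call:
play_rows(motion=[[0,0,-0.003,0,0,0,-1],[0,0,-0.006,0,0,0,-1],[0,0,-0.009,0,0,0,-1],[0,0,-0.01,0,0,0,-1],[0,0,-0.01,0,0,0,-1]])

```text
t: 18.92
ee_pos: [493.6, -152.8, 82.1]
orientation: [0.0, 0.996, 0.088, -0.0]
contact_force: [-1.0, 0.1, -0.7]
grip_width: 14.4
grip_force: 58.7
```

Call:
play_rows(motion=[[0,0,-0.002,0,0,0,-1],[0,0,-0.004,0,0,0,-1],[0,0,-0.006,0,0,0,-1],[0,0,-0.006,0,0,0,-1],[0,0,-0.006,0,0,0,-1]])

```text
t: 19.55
ee_pos: [493.7, -152.8, 81.8]
orientation: [0.0, 0.996, 0.088, 0.0]
contact_force: [-1.6, 0.5, 5.8]
grip_width: 14.4
grip_force: 59.6
```

Call:
play_rows(motion=[[0,0,0.003,0,0,0,-1],[0,0,0.003,0,0,0,-0.7],[0,0,0.003,0,0,0,-0.5],[0,0,0.003,0,0,0,0],[0,0,0.003,0,0,0,0.6],[0,0,0.003,0,0,0,1],[0,0,0.003,0,0,0,1],[0,0,0.1,0,0,0,1],[0,0,0.25,0,0,0,1],[0,0,0.4,0,0,0,1],[0,0,0.55,0,0,0,1],[0,0,0.65,0,0,0,1]])

```text
t: 21.05
ee_pos: [493.9, -152.9, 212.5]
orientation: [0.0, 0.996, 0.088, 0.001]
contact_force: [-0.3, 0.0, -0.0]
grip_width: 85.5
grip_force: 0.0
```

Call:
play_rows(motion=[[-0.2,-0.2,0.1,0,0,0,1],[-0.4,-0.4,0.2,0,0,0,1],[-0.6,-0.6,0.2,0,0,0,1],[-0.75,-0.8,0.2,0,0,0,1],[-0.75,-1,0.2,0,0,0,1],[-0.75,-1,0.2,0,0,0,1],[-0.75,-1,0.2,0,0,0,1]])

```text
t: 21.92
ee_pos: [343.4, -352.2, 250.7]
orientation: [-0.001, 0.996, 0.088, -0.0]
contact_force: [-0.4, 0.5, 0.2]
grip_width: 85.6
grip_force: 0.0
```

```bash
python3 - <<'E'
from h import *
st=manip.sense(); print(st["t"],st["ee_pos"],st["contact_force"])
a=look("side")["color"][160:320,180:340,::-1]; b=look("top")["color"][170:330,250:410,::-1]
cv2.imwrite("pics/g4.png",np.hstack([cv2.resize(x,(400,400),interpolation=cv2.INTER_CUBIC) for x in(a,b)]))
E
```

```text
21.925 [ 343.40567162 -352.21972821  250.67165179] [-0.37164022  0.53196651  0.19649168]
```

View pics/g4.png

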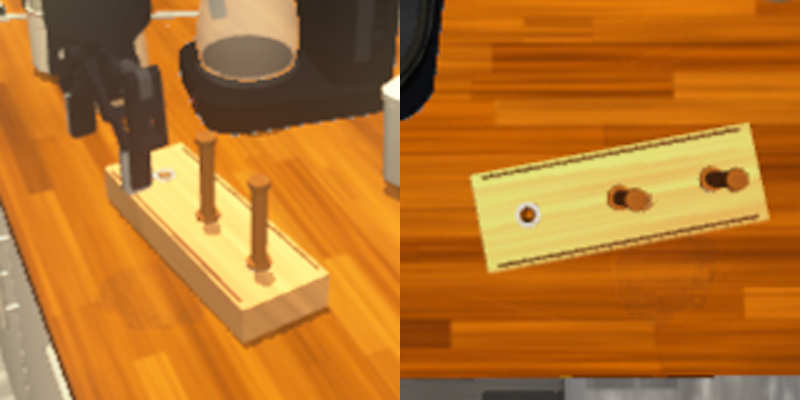

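The moved post now stands upright in the centre hole, with its knob at top-crop (639,200). The held post is unchanged at (737,179), and the left socket is empty. I'll check numerically that the moved post is upright, then hand in.

```bash
python3 - <<'E'
from h import *
t=look("top")
k=[onz(t,250+(u-400)/2.5-.3,170+v/2.5-.3,140) for u,v in((639,200),(737,179))]
print(k)
if np.linalg.norm(k[0][:2]-[493.6,-152.8])<5 and np.linalg.norm(k[1][:2]-[510.7,-245.5])<4: print(ticket.hand_in())
E
```

```text
[array([ 492.73062078, -155.28354081,  140.        ]), array([ 511.35344299, -245.73815974,  140.        ])]
the job is handed in; nothing more can be done
None
```

The job is handed in: the post in the socket nearer the start pose (right in the top view) held at about 12.4 N for over a second and was pressed back fully home. The loose post came out at about 4 N and now stands upright in the centre hole, shoulder on the wood, with nothing else touched.

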